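Stack the matching bento tier and snap its clip shut

ROBOT

A 6-joint arm with a two-finger parallel gripper is mounted at the origin on the work surface. World frame = base frame: x ahead of the robot, y to its left, z up, the work surface at z = 0. Lengths are in mm, angles in rad, forces in N, time in s.
With the tool pointing down it reaches from about 425 to 950 mm from the base axis. Payload 3.5 kg.
Tool frame: the origin (TCP) lies at the very end of the fingers, on their centre line; the grasp point (between the pads) lies 19 mm behind it; z points along the fingers, y is the line along which they close (so a half turn about z gives the same grasp; the last joint's range is limited). The gripper opens to 85 mm and grips with 20 to 120 N. Pads are 22 mm wide; open, the fingers measure 114 mm over their backs; the gripper's body (76 mm by 85 mm) begins 54 mm behind the grasp point. The pads swing forward as they close: fully open they stand 13 mm farther back than shut.
Start: joints at [1.114, 0.286, 1.577, -0, 1.279, -0.15], TCP at [203.82, 643.478, 231.325] pointing down, gripper open.
Joint ranges: [-2.77, 2.77], [-0.9, 2.22], [0.21, 2.48], [-1.53, 4.67], [0.24, 2.81], [-2.84, 2.84]. Speed limits (rad/s): [2.79, 2.79, 3.14, 3.14, 3.14, 3.14].

INTERFACE

Orientations are given as a 3x3 rotation matrix whose columns are the frame's x, y, z axes.
In Python, from plant import robot gives the robot as it stands. The module is installed in compiled form; this text tells all that it offers.
- The arm moves only by the tool step_arm, never from a script. Its argument "series" is a list of rows, each an object with "hand": the opening, from -1 (shut) to 1 (fully open); "delta_pos": the shift along the world's x, y, z in m, a list of three; "angular": the turn, a rotation vector about the world's x, y, z in degrees, a list of three. A call has 1 to 12 rows; each row shifts and turns the commanded pose from where the row before left it; what a row does not reach is not made up. A row lasts 1/10 s, in which the tool goes at most 50 mm and 8.59 degrees, less where a joint would pass 70% of its speed; a pose out of reach is approached as far as the arm can. A call with a gripper value outside its range is refused whole. The fingers move at their own pace and stop on an object; "newtons" is the grip in N (left out, the last holds). Time passes only in rows, so rows that do not move let the fingers close. It gives the time, the measured TCP pose, the force, the opening and the grip force at its end, in the units of the state.
- robot.state(): the state, without advancing time (a new reading comes with each control period).
- robot.camera(name): name is "side" or "top"; returns (picture, depth): 384x512x3 uint8, red, green, blue; 384x512 float32, mm along the optical axis (not along the pixel's ray), 0 where there is no reading.
- robot.camera_info(name): a dict with "fx", "fy", "cx", "cy" (pixels), "D" ([k1, k2, p1, p2, k3] as OpenCV has them; the pictures are not rectified), "R" (3x3) and "t" (3): a world point X has camera coordinates R X + t. Camera axes: x right, y down, z forward; pixel columns grow to the right and rows downward; lengths in mm; the calibration is good to about 2 mm. A picture is of the moment at which its call begins. camera_info takes no time and is no camera call.
- robot.finish_job(): hands the job in; it is judged then, once.
The state is a dict: "t": time; "joints": joint angles; "dq": joint speeds; "joint_efforts": joint torques, N m; "tool_pos": TCP position; "tool_rot": TCP orientation; "ft_force": force on the tool from outside, world axes, zero at the start; "moment": the same for the moment, N m; "width": opening from 0.0 (shut) to 1.0 (fully open); "grip_force": force on a finger pad.
Only numpy, scipy, OpenCV 4.12 (cv2) and the standard library are available. Lean on these libraries where they do the work, as an engineer would, in place of code of your own. Each camera call takes 0.05 s, during which the arm holds its last target. There are 200 camera calls.

TASK

Put the bento box together: pick out the lidded tier whose shape nests on the open lower tier, lower it onto it (do not drop it) until it is fully home, then swing the lower tier's sprung steel clip up and push it in over the lid's edge until it snaps and holds by itself. Leave the other tier, the sauce cruet, the onigiri mold and the chopsticks where they are.

Things in the scene. Friction and masses are not known exactly. Their poses are not given: they have to be found in the camera images.
- lower_tier: Open, empty black plastic bento tier, a slim rectangular tray 58 mm (x) by 170 mm (y) by 45 mm high, walls 3 mm (opening 52 x 164 mm), held fast on the worktop by a thin grey mat 78 x 186 mm, 1 mm. Origin: centre of its underside, z up. The steel clip is hinged at its +y end.
- upper_tier: The matching tier, loose, lid on: black, rectangular, 58 (x) x 170 (y) mm, 57 high, 200 g, same either way round. Origin: centre of underside, z up. Skirt 48 x 160 up to z = 6 (2 mm play inside the lower tier), body to 46, lid to 52, round rims on both short ends to 57 (y = +-82). Grip across the 58 mm at mid length. Home: origin 39 mm over the lower tier's origin, y axes parallel, either sense.
- oval_tier: Loose black plastic lidded tier of another set: rounded ends, 67 mm (x) by 148 mm (y) by 50 mm high. Does not nest; leave it. Origin: centre of its underside.
- clip (a joint): Angle (rad) of the steel clip, 30 mm wide, about its hinge pin: 0 upright (shut; top at z = 101 mm of the lower tier), grows as it leans out to the lower tier's +y, at most 1.0. A spring (0.08 N m/rad) opens it to 0.75 to 0.95. Pushed in at the rib (6 to 20 N) its tooth rides over the upper tier's rim and drops behind it; snapped, it rests at 0.00 to 0.08 (pushed on: to -0.06). Else it reopens.
- clip_head (a joint): Extension (m) of the clip's head along the clip, on a spring (1.5 N + 0.6 N/mm). The head reaches inward over the lid and has the tooth below. 0 at rest and when snapped home, about 0.003 with the tooth on top of the rim, at most 0.008.
- clip_rib (a point): Middle of the round thumb rib (8 mm thick, 34 mm long along the lower tier's x) outside near the clip's top: push here inward, towards the lower tier (its -y). With the clip upright it is at y = 100, z = 96 mm of the lower tier; sprung open, at y = 142 to 150, z = 71 to 60.
- cruet: Glass sauce cruet, 62 mm across, 102 mm tall, hinged steel cap; bystander. Origin: centre of its underside.
- onigiri_mold: Green triangular onigiri mold, about 85 mm wide, 46 mm high; bystander. Origin: under its centre.
- chopsticks: Pair of bamboo chopsticks, 230 mm long (y), lying on a small ceramic rest; bystander. Origin: under its middle.
- clip_hinge (a point): The clip's hinge pin (along the lower tier's x), at y = 90, z = 30 mm of the lower tier; the rib is 67 mm from it.
Things that resemble listed ones, but are neither listed nor needed, are in the scene too. What is shaped like the upper_tier but pink is not meant. What is shaped like the lower_tier but orange is not meant.

How it is judged (in metres and radians):
On the way, in this order (a step that is already met when the one before it is completed fails the run):
1. the matching tier sits fully home on the lower tier, the clip still open (z of upper_tier in the frame of lower_tier below 0.0415 m and horizontal distance between upper_tier and lower_tier below 0.006 m and angle between the y axis of upper_tier and the y axis of lower_tier, either way round below 0.08 rad and value of joint clip above 0.3 rad), for 0.2 s.
2. the clip is snapped over the lid's rim (value of joint clip below 0.1 rad and value of joint clip_head below 0.0015 m and z of upper_tier in the frame of lower_tier below 0.0415 m), for 0.2 s.
At the end, for the whole second after the job is handed in: The matching tier is at rest, level and fully home on the lower tier (2.5 mm in height, 6 mm off centre, 0.08 rad), clip snapped on its rim and holding: angle below 0.1 rad, head within 1.5 mm of drawn in. Oval tier, cruet, mold and chopsticks within 30 mm of their starts (all of step 2 and z of upper_tier in the frame of lower_tier above 0.036 m and horizontal distance between upper_tier and lower_tier below 0.006 m and angle between the y axis of upper_tier and the y axis of lower_tier, either way round below 0.08 rad and angle between upper_tier's own z axis and vertical below 0.05 rad and value of joint clip above -0.07 rad and linear speed of upper_tier below 0.02 m/s and distance of each of oval_tier, cruet, onigiri_mold, chopsticks from where it was at the start of the episode below 0.03 m); the robot touches nothing.
It fails at once if another thing is disturbed: the oval tier, cruet, mold or chopsticks moved 30 mm or more (distance of any of oval_tier, cruet, onigiri_mold, chopsticks from where it was at the start of the episode above 0.03 m).
It fails at once if the upper tier is dropped: falling free faster than 0.6 m/s (contact force between the fingers and upper_tier below 0.05 N and linear speed of upper_tier above 0.6 m/s).
It fails at once if the cruet is knocked over (angle between cruet's own z axis and vertical above 0.5 rad).
It also fails if it takes over 54 s, if anything falls off the work surface, if the arm or the gripper's body presses on something with over 40 N, if the wrist force passes 120 N, or if a joint passes its speed limit or range.

## Working session

There is one attempt and no reset: what is moved stays moved. The work goes in short steps, Python scripts to look and compute and a tool call to move; the robot and the scene stay as the last step left them, time stands still between calls to the robot, and variables do not carry over. Pictures are saved under pics/ and viewed, at most 10 in all, crops included, and the job is handed in when it is done.

Besides the shell and the picture viewer there is one more tool, called after "Emit:" by a JSON object that holds its "op" and its "data", one argument or row to a line. step_arm: Moves the arm, as the interface text tells. Its arguments: {"type":"object","properties":{"series":{"type":"array"},"newtons":{"type":"number"}},"required":["series"]}

```bash
mkdir -p pics
cat > h.py <<'E'
import numpy as np, cv2
from plant import robot
def grab(n):
    p,d=robot.camera(n); return p,d,robot.camera_info(n)
def K(i): return np.array([[i['fx'],0,i['cx']],[0,i['fy'],i['cy']],[0,0,1.]])
def rays(i,uv):
    q=cv2.undistortPoints(np.array(uv,float).reshape(-1,1,2),K(i),np.array(i['D'],float)).reshape(-1,2)
    return np.c_[q,np.ones(len(q))]
def plane(i,uv,z):
    R=np.array(i['R']);t=np.array(i['t']);r=rays(i,uv)@R;c=-R.T@t
    return c+r*((z-c[2])/r[:,2])[:,None]
def cloud(i,d,uv):
    uv=np.array(uv,int);R=np.array(i['R']);t=np.array(i['t'])
    z=d[uv[:,1],uv[:,0]];return (rays(i,uv)*z[:,None]-t)@R
def save(n,p): cv2.imwrite('pics/'+n+'.png',p[...,::-1])
E
python3 - <<'E'
from h import *
for n in('top','side'):
    p,d,i=grab(n);save(n+'0',p);np.savez(n+'0.npz',p=p,d=d);R=np.array(i['R']);print(n,-R.T@np.array(i['t']),R[2],i['fx'],(d==0).mean())
print(robot.state())
a=cv2.imread('pics/top0.png');b=cv2.imread('pics/side0.png')
E
```

```text
top [ 422.65161006  -76.73013882 1095.4041142 ] [ 0.10881716 -0.00691876 -0.9940377 ] 416.6435716182954 0.0040130615234375
side [ 445.19931207 -737.44678592  807.79078698] [ 0.10769226  0.67636123 -0.72865483] 427.0333866002678 0.0040130615234375
{'t': 0.1, 'joints': array([ 1.11401014e+00,  2.87099205e-01,  1.57805233e+00, -8.89395195e-06,
        1.27859609e+00, -1.49980501e-01]), 'dq': array([-0.00134566, -0.00223044, -0.00238521, -0.00092566,  0.00065768,
        0.00243908]), 'joint_efforts': array([ 5.51206176e-04, -4.07296336e+01, -2.93698043e+01, -1.92031216e-04,
        3.45258559e-03, -1.03898483e-05]), 'tool_pos': array([203.55291874, 642.94552022, 230.05897719]), 'tool_rot': array([[-9.53303791e-01,  3.02011579e-01, -9.42842933e-04],
       [ 3.02012888e-01,  9.53301873e-01, -1.93779259e-03],
       [ 3.13578134e-04, -2.13205574e-03, -9.99997678e-01]]), 'ft_force': array([ 1.31227133, -0.56863976,  0.03453464]), 'moment': array([0.03300128, 0.01620138, 0.04759607]), 'grip_force': 0.0, 'width': 1.0018166556124861}
```

View pics/top0.png

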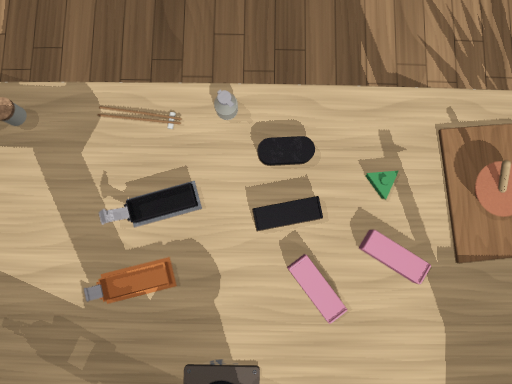

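View pics/side0.png

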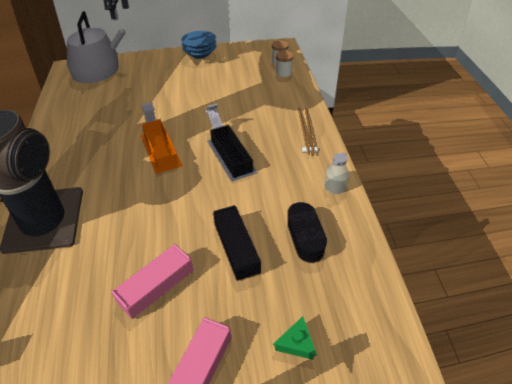

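Candidates in the top view: the black rectangular tier (288,213) against the oval tier (286,151) and the pink ones (317,289) and (395,256). For the lower tier, the black open one (162,204) with its clip at (115,214), against the orange one (137,280). I choose the black rectangle and the black open tray, then measure and crop.

```bash
cat > m.py <<'E'
from h import *
def box(n,i,p,d,roi,zr):
    x0,y0,x1,y1=roi
    g,h=np.meshgrid(np.arange(x0,x1),np.arange(y0,y1));uv=np.c_[g.ravel(),h.ravel()]
    P=cloud(i,d,uv);ok=(d[uv[:,1],uv[:,0]]>0)&(P[:,2]>zr[0])&(P[:,2]<zr[1])&(p[uv[:,1],uv[:,0]].max(1)<zr[2])
    P=P[ok];r=cv2.minAreaRect(P[:,:2].astype(np.float32));b=cv2.boxPoints(r)
    e=[b[1]-b[0],b[2]-b[1]];e=max(e,key=np.linalg.norm)
    print(n,len(P),'c',np.round(r[0],1),'size',np.round(r[1],1),'ang',round(np.degrees(np.arctan2(e[1],e[0]))%180,2),'z pct',np.round(np.percentile(P[:,2],[5,50,95]),1));return P
if __name__=='__main__':
    for c,rs in(('top',[('up',(245,190,330,238),(30,90,300)),('low',(122,178,206,230),(30,80,300)),('clip',(95,200,135,228),(15,120,300))]),('side',[('up',(208,200,266,282),(30,90,90)),('low',(206,118,258,182),(33,80,300)),('clip',(200,98,225,132),(15,120,300))])):
        f=np.load(c+'0.npz');i=robot.camera_info(c)
        for r in rs:
            P=box(c+' '+r[0],i,f['p'],f['d'],r[1],r[2])
            if r[0]=='clip': print(np.round(P.mean(0)),np.round(P[np.argmax(P[:,1])]),np.round(P[np.argmax(P[:,2])]))
    f=np.load('top0.npz')['p'];g=np.load('side0.npz')['p']
    save('crop0',np.hstack([cv2.resize(f[170:240,90:330],None,fx=3.3,fy=3.3)[:231,:500*0+792]]))
E
python3 m.py
```

```text
top up 1566 c [ 483.4 -158.7] size [ 58.2 169.8] ang 101.77 z pct [49.5 52.7 56.4]
top low 460 c [503.8 171.4] size [ 59.  189.6] ang 106.68 z pct [31.2 42.8 48. ]
top clip 495 c [479.3 270.9] size [57.3 82.9] ang 97.37 z pct [26.3 48.3 93.7]
[476. 267.  53.] [476. 312.  65.] [472. 285.  99.]
side up 1784 c [ 482.3 -159.8] size [ 58.6 171. ] ang 101.78 z pct [39.4 52.5 55.8]
side low 495 c [501.  178.4] size [ 60.5 211. ] ang 105.7 z pct [34.6 43.8 51.6]
side clip 313 c [473.7 267.4] size [42.8 76.7] ang 95.3 z pct [35.3 53.5 92.5]
[473. 270.  57.] [480. 305.  66.] [480. 284.  98.]
```

View pics/crop0.png

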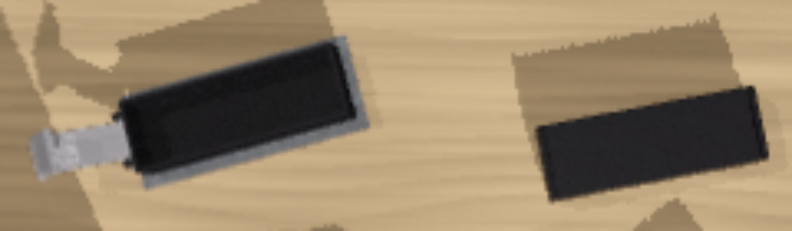

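The crop confirms it: a plain rectangle with two end rims on the right, and the open black tray on its grey mat on the left with the clip leaning out left. Next I refine the tray from its rim points, leaving out the clip.

```bash
cat > low.py <<'E'
from h import *
def low(c,roi):
    f=np.load(c+'0.npz');i=robot.camera_info(c);p,d=f['p'],f['d']
    x0,y0,x1,y1=roi
    m=np.zeros(d.shape,np.uint8);m[y0:y1,x0:x1]=(p[y0:y1,x0:x1].max(2)<75)
    n,l,s,_=cv2.connectedComponentsWithStats(m);k=1+np.argmax(s[1:,4]);vu=np.argwhere(l==k)
    P=cloud(i,d,vu[:,::-1]);Q=P[(P[:,2]>38)&(P[:,2]<50)]
    r=cv2.minAreaRect(Q[:,:2].astype(np.float32));print(c,len(Q),r,np.percentile(Q[:,2],[10,50,90]))
    # mat: grey/any pixels ignored; robust line along y on both long sides
    a=np.radians(106.0);u=np.array([np.cos(a),np.sin(a)]);v=np.array([u[1],-u[0]])
    c0=np.array([501,170.]);s=(Q[:,:2]-c0)@u;w=(Q[:,:2]-c0)@v
    for sg in(1,-1):
        k=(sg*w>20)&(abs(s)<75);q=np.polyfit(s[k],w[k],1);print('side',sg,k.sum(),q)
    print('ends',np.percentile(s,[0,1,2,98,99,100]))
low('top',(122,178,206,230));low('side',(200,118,262,186))
E
python3 low.py
```

```text
top 271 ((505.9757385253906, 164.14645385742188), (58.97334289550781, 174.5279998779297), 16.678897857666016) [41.17031203 45.04363129 47.71353973]
side 1 101 [-2.32058652e-02  3.00534369e+01]
side -1 88 [-7.54781918e-03 -2.44978840e+01]
ends [-94.07538499 -93.87211223 -93.70116372  74.43591874  74.77742013
  80.51191826]
side 269 ((505.4689636230469, 161.45565795898438), (60.23555374145508, 175.8253631591797), 16.273460388183594) [39.49119673 44.47641823 47.63003938]
side 1 77 [-8.27034282e-03  2.83299678e+01]
side -1 79 [ 1.63626124e-02 -2.54080478e+01]
ends [-97.41150703 -94.18638417 -93.72650905  75.91814498  76.27452704
  78.38247378]
```

Emit:
{"op": "step_arm", "data": {
  "series": [
    {"hand": 1, "delta_pos": [0.03, -0.045, 0], "angular": [0, 0, -5]},
    {"hand": 1, "delta_pos": [0.03, -0.045, 0], "angular": [0, 0, -5]},
    {"hand": 1, "delta_pos": [0.03, -0.045, 0], "angular": [0, 0, -5]},
    {"hand": 1, "delta_pos": [0.03, -0.045, 0], "angular": [0, 0, -5]},
    {"hand": 1, "delta_pos": [0.03, -0.045, 0], "angular": [0, 0, -5]},
    {"hand": 1, "delta_pos": [0.03, -0.045, 0], "angular": [0, 0, -5]},
    {"hand": 1, "delta_pos": [0.03, -0.045, 0], "angular": [0, 0, -5]},
    {"hand": 1, "delta_pos": [0.03, -0.045, 0], "angular": [0, 0, -5]},
    {"hand": 1, "delta_pos": [0.01, -0.045, 0], "angular": [0, 0, -5]},
    {"hand": 1, "delta_pos": [0.01, -0.045, 0], "angular": [0, 0, -5]},
    {"hand": 1, "delta_pos": [0.01, -0.045, 0], "angular": [0, 0, -5]},
    {"hand": 1, "delta_pos": [0.01, -0.045, 0], "angular": [0, 0, -5]}
  ]
}}

```text
t: 1.3
tool_pos: [465.5, 128.8, 231.0]
tool_rot: [[-0.212, 0.977, -0.0], [0.977, 0.212, 0.0], [0.0, -0.0, -1.0]]
ft_force: [0.8, -0.1, -0.6]
width: 1.001
grip_force: 0.0
```

Emit:
{"op": "step_arm", "data": {
  "series": [
    {"hand": 1, "delta_pos": [0, -0.044, 0], "angular": [0, 0, 0]},
    {"hand": 1, "delta_pos": [0, -0.044, 0], "angular": [0, 0, 0]},
    {"hand": 1, "delta_pos": [0, -0.044, 0], "angular": [0, 0, 0]},
    {"hand": 1, "delta_pos": [0, -0.044, 0], "angular": [0, 0, 0]},
    {"hand": 1, "delta_pos": [0, -0.044, 0], "angular": [0, 0, 0]},
    {"hand": 1, "delta_pos": [0, -0.042, 0], "angular": [0, 0, 0]},
    {"hand": 1, "delta_pos": [0, 0, -0.04], "angular": [0, 0, 0]},
    {"hand": 1, "delta_pos": [0, 0, -0.04], "angular": [0, 0, 0]},
    {"hand": 1, "delta_pos": [0, 0, 0], "angular": [0, 0, 0]},
    {"hand": 1, "delta_pos": [0, 0, 0], "angular": [0, 0, 0]}
  ]
}}

```text
t: 2.3
tool_pos: [465.2, -131.0, 151.0]
tool_rot: [[-0.215, 0.977, -0.002], [0.977, 0.215, 0.001], [0.001, -0.002, -1.0]]
ft_force: [-1.4, 0.5, -0.5]
width: 0.999
grip_force: 0.0
```

Emit:
{"op": "step_arm", "data": {
  "series": [
    {"hand": 1, "delta_pos": [0.0176, -0.0282, 0], "angular": [0, 0, -0.6]},
    {"hand": 1, "delta_pos": [0, 0, -0.03], "angular": [0, 0, 0]},
    {"hand": 1, "delta_pos": [0, 0, -0.02], "angular": [0, 0, 0]},
    {"hand": 1, "delta_pos": [0, 0, 0], "angular": [0, 0, 0]},
    {"hand": 1, "delta_pos": [0, 0, 0], "angular": [0, 0, 0]}
  ]
}}

```text
t: 2.8
tool_pos: [484.6, -159.9, 103.5]
tool_rot: [[-0.206, 0.979, 0.003], [0.979, 0.206, -0.002], [-0.002, 0.002, -1.0]]
ft_force: [0.8, -0.8, 0.6]
width: 0.997
grip_force: 0.0
```

Run:
```python
from h import *
p,d,i=grab('side');q,_,_=grab('top')
save('near1',np.hstack([cv2.resize(p[130:300,170:300],None,fx=3,fy=3),cv2.resize(q[130:300,235:365],None,fx=3,fy=3)]))
print(robot.state()['tool_pos'])
```

```text
[ 484.96133744 -160.10796709  104.01054428]
```

View pics/near1.png

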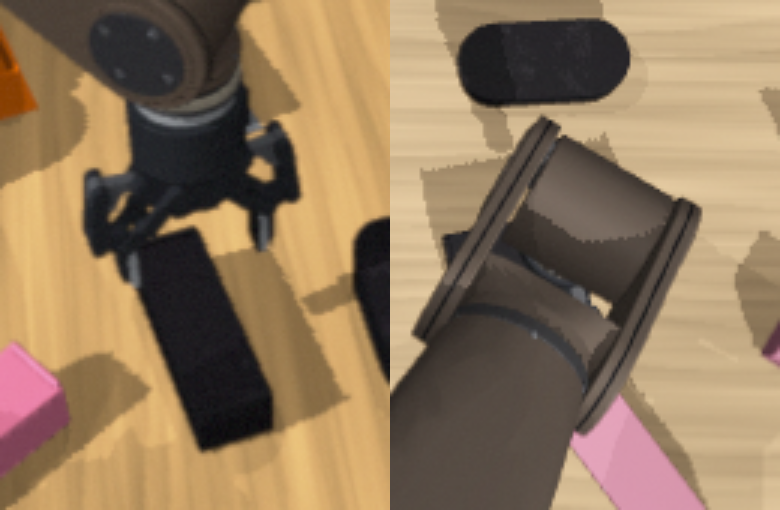

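The open fingers (side-view crop tips about (133,275) and (263,245)) straddle the black tier at mid width and are aligned with it. I descend and grip.

Emit:
{"op": "step_arm", "data": {
  "newtons": 50,
  "series": [
    {"hand": 1, "delta_pos": [-0.002, 0.0008, -0.03], "angular": [0, 0, 0]},
    {"hand": 1, "delta_pos": [0, 0, -0.03], "angular": [0, 0, 0]},
    {"hand": 1, "delta_pos": [0, 0, -0.02], "angular": [0, 0, 0]},
    {"hand": 1, "delta_pos": [0, 0, -0.01], "angular": [0, 0, 0]},
    {"hand": 1, "delta_pos": [0, 0, 0], "angular": [0, 0, 0]},
    {"hand": 1, "delta_pos": [0, 0, 0], "angular": [0, 0, 0]}
  ]
}}

```text
t: 3.5
tool_pos: [482.5, -159.3, 12.8]
tool_rot: [[-0.205, 0.979, 0.002], [0.979, 0.205, -0.001], [-0.002, 0.002, -1.0]]
ft_force: [-0.1, -0.6, -0.5]
width: 1.0
grip_force: 0.0
```

Emit:
{"op": "step_arm", "data": {
  "newtons": 50,
  "series": [
    {"hand": 0.3, "delta_pos": [0, 0, 0], "angular": [0, 0, 0]},
    {"hand": 0.1, "delta_pos": [0, 0, 0], "angular": [0, 0, 0]},
    {"hand": 0, "delta_pos": [0, 0, 0], "angular": [0, 0, 0]},
    {"hand": -0.5, "delta_pos": [0, 0, 0], "angular": [0, 0, 0]},
    {"hand": -1, "delta_pos": [0, 0, 0], "angular": [0, 0, 0]},
    {"hand": -1, "delta_pos": [0, 0, 0], "angular": [0, 0, 0]},
    {"hand": -1, "delta_pos": [0, 0, 0], "angular": [0, 0, 0]},
    {"hand": -1, "delta_pos": [0, 0, 0], "angular": [0, 0, 0]}
  ]
}}

```text
t: 4.3
tool_pos: [482.5, -159.4, 12.9]
tool_rot: [[-0.205, 0.979, 0.002], [0.979, 0.205, -0.001], [-0.002, 0.002, -1.0]]
ft_force: [-1.6, 0.4, 6.8]
width: 0.673
grip_force: 54.1
```

Emit:
{"op": "step_arm", "data": {
  "series": [
    {"hand": -1, "delta_pos": [0, 0, 0.02], "angular": [0, 0, 0]},
    {"hand": -1, "delta_pos": [0, 0, 0.03], "angular": [0, 0, 0]},
    {"hand": -1, "delta_pos": [0, 0, 0.03], "angular": [0, 0, 0]},
    {"hand": -1, "delta_pos": [0, 0, 0.03], "angular": [0, 0, 0]},
    {"hand": -1, "delta_pos": [0.002, 0.02, 0], "angular": [0, 0, 0]},
    {"hand": -1, "delta_pos": [0.003, 0.03, 0], "angular": [0, 0, 0.6]},
    {"hand": -1, "delta_pos": [0.003, 0.03, 0], "angular": [0, 0, 1]},
    {"hand": -1, "delta_pos": [0.003, 0.03, 0], "angular": [0, 0, 1]},
    {"hand": -1, "delta_pos": [0.003, 0.03, 0], "angular": [0, 0, 1]},
    {"hand": -1, "delta_pos": [0.003, 0.03, 0], "angular": [0, 0, 1]}
  ]
}}

```text
t: 5.3
tool_pos: [497.2, 12.6, 120.3]
tool_rot: [[-0.283, 0.959, -0.002], [0.959, 0.283, 0.0], [0.001, -0.002, -1.0]]
ft_force: [1.0, -0.3, -2.2]
width: 0.672
grip_force: 54.9
```

Emit:
{"op": "step_arm", "data": {
  "series": [
    {"hand": -1, "delta_pos": [0.003, 0.03, 0], "angular": [0, 0, 0]},
    {"hand": -1, "delta_pos": [0.003, 0.03, 0], "angular": [0, 0, 0]},
    {"hand": -1, "delta_pos": [0, 0.03, 0], "angular": [0, 0, 0]},
    {"hand": -1, "delta_pos": [0, 0.03, 0], "angular": [0, 0, 0]},
    {"hand": -1, "delta_pos": [0, 0.02, 0], "angular": [0, 0, 0]},
    {"hand": -1, "delta_pos": [0, 0.01, 0], "angular": [0, 0, 0]},
    {"hand": -1, "delta_pos": [0, 0, 0], "angular": [0, 0, 0]},
    {"hand": -1, "delta_pos": [0, 0, 0], "angular": [0, 0, 0]}
  ]
}}

```text
t: 6.1
tool_pos: [503.9, 160.7, 120.8]
tool_rot: [[-0.283, 0.959, -0.001], [0.959, 0.283, -0.001], [-0.0, -0.001, -1.0]]
ft_force: [-0.3, -0.1, -2.5]
width: 0.676
grip_force: 54.8
```

Run:
```python
from h import *
p,d,i=grab('side');q,e,_=grab('top')
np.savez('side2.npz',p=p,d=d);np.savez('top2.npz',p=q,d=e)
save('near2',np.hstack([cv2.resize(p[40:210,150:280],None,fx=3,fy=3),cv2.resize(q[130:300,80:210],None,fx=3,fy=3)]))
s=robot.state();print(s['tool_pos'],s['tool_rot'],s['width'],s['grip_force'])
```

```text
[504.25878434 160.2956264  121.12503081] [[-2.81636793e-01  9.59520996e-01 -4.18438506e-04]
 [ 9.59521058e-01  2.81636649e-01 -3.71028575e-04]
 [-2.38162089e-04 -5.05995856e-04 -9.99999844e-01]] 0.6724779635071813 54.84711974859238
```

View pics/near2.png

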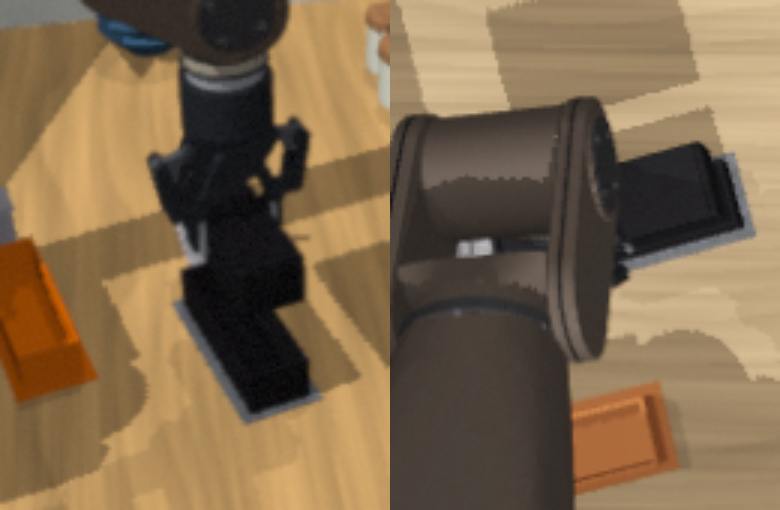

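The tier hangs squarely above the tray. In the side crop its near end (245,270) is over the tray's near end (280,370). I compare both bodies numerically in the tray frame.

```bash
cat > cmp.py <<'E'
from h import *
import sys
a=np.radians(106.4);u=np.array([np.cos(a),np.sin(a)]);v=np.array([u[1],-u[0]]);c0=np.array([505.6,161.6])
def ana(c,suf,roi,bands):
    f=np.load(c+suf+'.npz');i=robot.camera_info(c);p,d=f['p'],f['d'];x0,y0,x1,y1=roi
    g,h=np.meshgrid(np.arange(x0,x1),np.arange(y0,y1));uv=np.c_[g.ravel(),h.ravel()]
    P=cloud(i,d,uv);dark=p[uv[:,1],uv[:,0]].max(1)<75
    s=(P[:,:2]-c0)@u;w=(P[:,:2]-c0)@v
    for lo,hi in bands:
        k=dark&(P[:,2]>lo)&(P[:,2]<hi)&(s<-20)&(s>-110)&(abs(w)<45);e=k&(s<np.percentile(s[k],3)+200)
        print(c,lo,hi,k.sum(),'s',np.round(np.percentile(s[k],[0,1,3]),1),'w',np.round(np.percentile(w[k],[0,1,3,97,99,100]),1),end=' ')
        for sg in(1,-1):
            b=[];
            for t in range(-85,-25,6):
                kk=k&(s>=t)&(s<t+6)
                if kk.sum()>3:b.append((t+3,sg*np.max(sg*w[kk])))
            b=np.array(b);print(sg,np.round(np.polyfit(b[:,0],b[:,1],1),3) if len(b)>2 else b,end=' ')
        print()
if __name__=='__main__':
    ana('side','2',(205,110,262,182),[(105,170),(150,170),(5,48),(40,48)])
    ana('top','2',(270,170,340,225) if 0 else (280-125,175,205,222),[(140,175),(5,48),(35,50)])
    ana('top','0',(122,178,206,230),[(35,50)]);ana('side','0',(206,118,262,186),[(35,50)])
    ana('side','0',(206,118,262,186),[(5,50)])
E
python3 cmp.py
```

```text
side 105 170 754 s [-86.9 -85.8 -85.1] w [-32.1 -31.4 -30.6  23.2  24.4  26.7] 1 [ 0.082 28.398] -1 [  0.047 -28.189] 
side 150 170 446 s [-85.9 -85.1 -84.4] w [-31.5 -29.8 -29.3  23.8  25.1  26.7] 1 [ 0.085 28.55 ] -1 [ 9.0000e-03 -2.9089e+01] 
side 5 48 456 s [-86.  -85.8 -85.1] w [-30.5 -30.1 -29.7  27.9  28.8  33. ] 1 [-0.069 24.966] -1 [-1.0000e-02 -3.0526e+01] 
side 40 48 114 s [-85.4 -85.2 -85. ] w [-30.5 -29.7 -29.4  28.2  28.8  28.8] 1 [-1.2000e-02  2.7278e+01] -1 [-8.0000e-03 -2.9688e+01] 
top 140 175 789 s [-86.  -85.7 -85.3] w [-30.2 -29.7 -29.3  25.7  27.1  28. ] 1 [1.2000e-02 2.8039e+01] -1 [ 6.0000e-03 -2.9433e+01] 
top 5 48 151 s [-85.1 -84.9 -84.7] w [-28.1 -28.1 -27.9  28.   29.3  29.7] 1 [ -1.051 -67.315] -1 [ 3.0000e-03 -2.7652e+01] 
top 35 50 83 s [-84.9 -84.7 -84.7] w [-28.1 -28.  -27.9  29.3  29.6  29.7] 1 [ -0.943 -66.019] -1 [ 2.0000e-03 -2.7591e+01] 
top 35 50 117 s [-84.8 -84.6 -84.4] w [-28.2 -28.  -27.8  30.2  30.4  30.4] 1 [8.0000e-03 3.0496e+01] -1 [ 1.000e-03 -2.738e+01] 
side 35 50 163 s [-88.  -85.3 -84.7] w [-30.4 -30.3 -29.9  28.3  28.8  29.8] 1 [-1.0000e-02  2.7438e+01] -1 [ 4.0000e-03 -2.9506e+01] 
side 5 50 457 s [-88.  -85.6 -85. ] w [-30.4 -30.2 -29.8  27.6  28.6  29.8] 1 [-8.0000e-03  2.7555e+01] -1 [  0.    -29.921]
```

Emit:
{"op": "step_arm", "data": {
  "series": [
    {"hand": -1, "delta_pos": [0.0015, 0.0008, 0], "angular": [0, 0, 0]},
    {"hand": -1, "delta_pos": [0, 0, -0.02], "angular": [0, 0, 0]},
    {"hand": -1, "delta_pos": [0, 0, -0.02], "angular": [0, 0, 0]},
    {"hand": -1, "delta_pos": [0, 0, -0.015], "angular": [0, 0, 0]},
    {"hand": -1, "delta_pos": [0, 0, -0.005], "angular": [0, 0, 0]},
    {"hand": -1, "delta_pos": [0, 0, 0], "angular": [0, 0, 0]},
    {"hand": -1, "delta_pos": [0, 0, 0], "angular": [0, 0, 0]}
  ]
}}

```text
t: 6.9
tool_pos: [506.5, 162.0, 62.1]
tool_rot: [[-0.283, 0.959, 0.001], [0.959, 0.283, 0.0], [-0.0, 0.001, -1.0]]
ft_force: [0.7, 0.1, -3.4]
width: 0.676
grip_force: 54.7
```

Emit:
{"op": "step_arm", "data": {
  "series": [
    {"hand": -1, "delta_pos": [0, 0, -0.001], "angular": [0, 0, 0]},
    {"hand": -1, "delta_pos": [0, 0, -0.001], "angular": [0, 0, 0]},
    {"hand": -1, "delta_pos": [0, 0, -0.001], "angular": [0, 0, 0]},
    {"hand": -1, "delta_pos": [0, 0, -0.001], "angular": [0, 0, 0]},
    {"hand": -1, "delta_pos": [0, 0, -0.001], "angular": [0, 0, 0]},
    {"hand": -1, "delta_pos": [0, 0, 0], "angular": [0, 0, 0]}
  ]
}}

```text
t: 7.5
tool_pos: [505.6, 162.0, 56.1]
tool_rot: [[-0.283, 0.959, -0.0], [0.959, 0.283, -0.0], [0.0, -0.0, -1.0]]
ft_force: [0.9, 0.5, -2.8]
width: 0.676
grip_force: 54.7
```

Emit:
{"op": "step_arm", "data": {
  "series": [
    {"hand": -1, "delta_pos": [0, 0, -0.001], "angular": [0, 0, 0]},
    {"hand": -1, "delta_pos": [0, 0, -0.001], "angular": [0, 0, 0]},
    {"hand": -1, "delta_pos": [0, 0, -0.001], "angular": [0, 0, 0]},
    {"hand": -1, "delta_pos": [0, 0, 0], "angular": [0, 0, 0]}
  ]
}}

```text
t: 7.9
tool_pos: [505.7, 162.0, 53.1]
tool_rot: [[-0.283, 0.959, -0.0], [0.959, 0.283, -0.0], [0.0, -0.0, -1.0]]
ft_force: [-0.6, 0.5, -2.3]
width: 0.67
grip_force: 54.7
```

Emit:
{"op": "step_arm", "data": {
  "series": [
    {"hand": -1, "delta_pos": [0, 0, -0.001], "angular": [0, 0, 0]},
    {"hand": -1, "delta_pos": [0, 0, -0.0005], "angular": [0, 0, 0]},
    {"hand": -1, "delta_pos": [0, 0, 0], "angular": [0, 0, 0]}
  ]
}}

```text
t: 8.2
tool_pos: [505.9, 162.1, 52.0]
tool_rot: [[-0.283, 0.959, 0.0], [0.959, 0.283, -0.0], [-0.0, 0.0, -1.0]]
ft_force: [0.3, 0.1, -2.0]
width: 0.673
grip_force: 55.0
```

Emit:
{"op": "step_arm", "data": {
  "series": [
    {"hand": -1, "delta_pos": [0, 0, -0.0005], "angular": [0, 0, 0]},
    {"hand": -1, "delta_pos": [0, 0, -0.0005], "angular": [0, 0, 0]},
    {"hand": -1, "delta_pos": [0, 0, 0], "angular": [0, 0, 0]}
  ]
}}

```text
t: 8.5
tool_pos: [506.0, 162.1, 51.9]
tool_rot: [[-0.283, 0.959, -0.0], [0.959, 0.283, -0.0], [-0.0, -0.0, -1.0]]
ft_force: [-4.6, 0.1, 6.2]
width: 0.672
grip_force: 55.7
```

Emit:
{"op": "step_arm", "data": {
  "series": [
    {"hand": -1, "delta_pos": [0, 0, -0.0005], "angular": [0, 0, 0]},
    {"hand": -1, "delta_pos": [0, 0, 0], "angular": [0, 0, 0]}
  ]
}}

```text
t: 8.7
tool_pos: [506.0, 162.1, 51.9]
tool_rot: [[-0.283, 0.959, -0.001], [0.959, 0.283, -0.0], [-0.0, -0.001, -1.0]]
ft_force: [-5.4, -1.2, 6.9]
width: 0.671
grip_force: 56.1
```

Contact came exactly at the expected height (51.9 mm). I release and rise.

Emit:
{"op": "step_arm", "data": {
  "series": [
    {"hand": 0.5, "delta_pos": [0, 0, 0], "angular": [0, 0, 0]},
    {"hand": 0.8, "delta_pos": [0, 0, 0], "angular": [0, 0, 0]},
    {"hand": 1, "delta_pos": [0, 0, 0], "angular": [0, 0, 0]},
    {"hand": 1, "delta_pos": [0, 0, 0], "angular": [0, 0, 0]},
    {"hand": 1, "delta_pos": [0, 0, 0], "angular": [0, 0, 0]},
    {"hand": 1, "delta_pos": [0, 0, 0.03], "angular": [0, 0, 0]},
    {"hand": 1, "delta_pos": [0, 0, 0.04], "angular": [0, 0, 0]},
    {"hand": 1, "delta_pos": [0, 0, 0.04], "angular": [0, 0, 0]},
    {"hand": 1, "delta_pos": [0, 0, 0.04], "angular": [0, 0, 0]},
    {"hand": 1, "delta_pos": [-0.02, 0.04, 0], "angular": [0, 0, 0]},
    {"hand": 1, "delta_pos": [-0.02, 0.04, 0], "angular": [0, 0, 0]}
  ]
}}

```text
t: 9.8
tool_pos: [467.0, 242.5, 202.8]
tool_rot: [[-0.28, 0.96, 0.005], [0.96, 0.28, 0.002], [0.0, 0.005, -1.0]]
ft_force: [0.4, 0.7, -0.2]
width: 0.997
grip_force: 0.0
```

Emit:
{"op": "step_arm", "data": {
  "series": [
    {"hand": -1, "delta_pos": [-0.015, 0.045, 0], "angular": [0, 0, 0]},
    {"hand": -1, "delta_pos": [-0.015, 0.045, 0], "angular": [0, 0, 0]},
    {"hand": -1, "delta_pos": [-0.015, 0.045, 0], "angular": [0, 0, 0]},
    {"hand": -1, "delta_pos": [-0.01, 0.03, 0], "angular": [0, 0, 0]},
    {"hand": -1, "delta_pos": [0, 0, 0], "angular": [0, 0, 0]},
    {"hand": -1, "delta_pos": [0, 0, 0], "angular": [0, 0, 0]}
  ]
}}

```text
t: 10.4
tool_pos: [410.4, 407.3, 199.9]
tool_rot: [[-0.284, 0.959, -0.0], [0.959, 0.284, -0.001], [-0.001, -0.001, -1.0]]
ft_force: [0.4, 0.6, -0.1]
width: 0.0
grip_force: 0.0
```

Run:
```python
from h import *
p,d,i=grab('side');q,e,_=grab('top')
np.savez('side3.npz',p=p,d=d);np.savez('top3.npz',p=q,d=e)
save('near3',np.hstack([cv2.resize(p[50:200,165:295],None,fx=3,fy=3),cv2.resize(q[150:300,75:205],None,fx=3,fy=3)]))
s=robot.state();print(s['t'],s['tool_pos'],s['joints'],s['width'],s['grip_force'])
from cmp import *
ana('side','3',(200,100,262,186),[(5,48),(50,75),(85,105)]);ana('top','3',(122,170,206,230),[(85,105)])
```

```text
10.5 [411.0743669  406.20187995 200.06239319] [ 6.04117516e-01  1.02300199e-01  1.84876170e+00 -4.29258002e-04
  1.19111245e+00  3.18415938e-01] 0.00491287066853192 0.0
side 5 48 339 s [-86.7 -85.7 -84.9] w [-30.6 -30.2 -29.8  27.4  28.5  29.5] 1 [ -0.928 -67.947] -1 [-6.0000e-03 -3.0311e+01] 
side 50 75 204 s [-86.1 -85.9 -85.2] w [-30.  -29.6 -29.3  27.2  28.3  29.4] 1 [ -0.691 -58.148] -1 [  0.    -29.445] 
side 85 105 404 s [-86.1 -84.9 -84.3] w [-30.3 -29.1 -28.3  26.3  27.6  29.3] 1 [ 0.052 29.836] -1 [  0.033 -26.983] 
top 85 105 634 s [-84.8 -84.3 -83.3] w [-27.4 -27.  -26.3  28.1  29.5  30.1] 1 [1.500e-02 3.014e+01] -1 [ 4.0000e-03 -2.6778e+01]
```

View pics/near3.png

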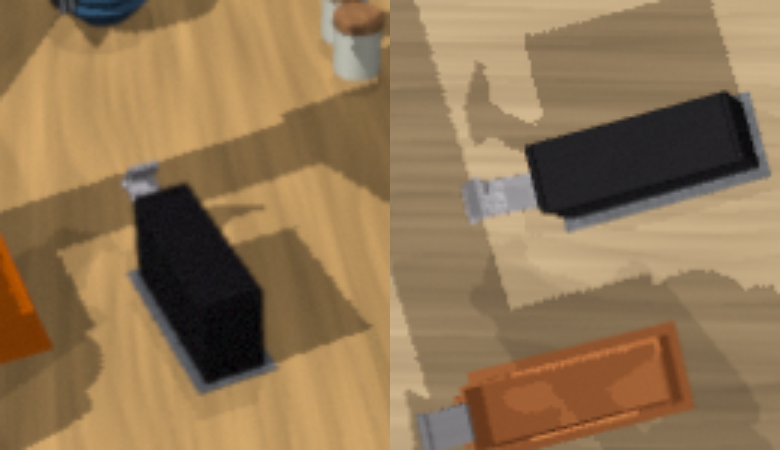

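The tier is fully home: its top is at 91 mm, its ends and sides are flush with the tray, and the clip leans out (left in the top crop at (500,198)). Now I bring the shut fingers outside the rib.

Emit:
{"op": "step_arm", "data": {
  "newtons": 80,
  "series": [
    {"hand": -1, "delta_pos": [0.02, -0.0275, 0], "angular": [0, 0, 0]},
    {"hand": -1, "delta_pos": [0.0227, -0.0393, 0], "angular": [0, 0, 0]},
    {"hand": -1, "delta_pos": [0, 0, -0.04], "angular": [0, 0, 0]},
    {"hand": -1, "delta_pos": [0, 0, -0.04], "angular": [0, 0, 0]},
    {"hand": -1, "delta_pos": [0, 0, -0.04], "angular": [0, 0, 0]},
    {"hand": -1, "delta_pos": [0, 0, -0.03], "angular": [0, 0, 0]},
    {"hand": -1, "delta_pos": [0, 0, 0], "angular": [0, 0, 0]},
    {"hand": -1, "delta_pos": [0, 0, 0], "angular": [0, 0, 0]}
  ]
}}

```text
t: 11.3
tool_pos: [454.0, 339.4, 50.6]
tool_rot: [[-0.281, 0.96, -0.0], [0.96, 0.281, -0.0], [-0.0, -0.0, -1.0]]
ft_force: [0.1, 0.5, 0.7]
width: -0.002
grip_force: 0.0
```

Run:
```python
from h import *
p,d,i=grab('side');q,e,_=grab('top')
save('near4',np.hstack([cv2.resize(p[50:180,155:285],None,fx=3,fy=3),cv2.resize(q[150:280,75:205],None,fx=3,fy=3)]))
s=robot.state();print(s['t'],s['tool_pos'],s['ft_force'])
```

```text
11.4 [455.46060861 340.61524333  52.86169788] [ 0.20424914 -0.06986314  0.56491321]
```

View pics/near4.png

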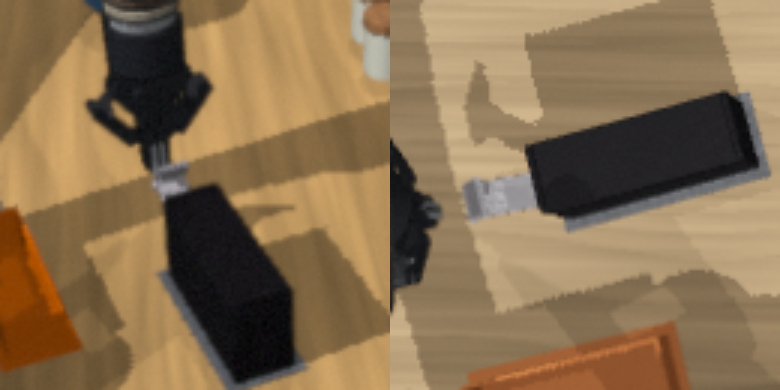

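Side view: the shut fingers at (157,160) stand just outside the clip at (172,180), on its centre line; the top view agrees. I push in along the arc.

Emit:
{"op": "step_arm", "data": {
  "series": [
    {"hand": -1, "delta_pos": [0.0028, -0.0096, 0], "angular": [0, 0, 0]},
    {"hand": -1, "delta_pos": [0.0028, -0.0096, 0], "angular": [0, 0, 0]},
    {"hand": -1, "delta_pos": [0.0011, -0.0038, 0], "angular": [0, 0, 0]},
    {"hand": -1, "delta_pos": [0.0015, -0.005, 0.006], "angular": [0, 0, 0]},
    {"hand": -1, "delta_pos": [0.0015, -0.005, 0.006], "angular": [0, 0, 0]},
    {"hand": -1, "delta_pos": [0.0015, -0.005, 0.004], "angular": [0, 0, 0]},
    {"hand": -1, "delta_pos": [0.0015, -0.005, 0.004], "angular": [0, 0, 0]}
  ]
}}

```text
t: 12.1
tool_pos: [466.9, 297.4, 71.5]
tool_rot: [[-0.283, 0.959, 0.002], [0.959, 0.283, 0.001], [0.001, 0.002, -1.0]]
ft_force: [-0.2, 1.5, 0.8]
width: -0.002
grip_force: 0.9
```

Emit:
{"op": "step_arm", "data": {
  "series": [
    {"hand": -1, "delta_pos": [0.0014, -0.0048, 0.003], "angular": [0, 0, 0]},
    {"hand": -1, "delta_pos": [0.0014, -0.0048, 0.002], "angular": [0, 0, 0]},
    {"hand": -1, "delta_pos": [0, 0, 0], "angular": [0, 0, 0]}
  ]
}}

```text
t: 12.4
tool_pos: [469.2, 286.7, 75.2]
tool_rot: [[-0.282, 0.959, -0.0], [0.959, 0.282, -0.001], [-0.0, -0.0, -1.0]]
ft_force: [0.1, 0.9, 1.2]
width: -0.001
grip_force: 0.5
```

Emit:
{"op": "step_arm", "data": {
  "series": [
    {"hand": -1, "delta_pos": [0.0006, -0.0019, 0.001], "angular": [0, 0, 0]},
    {"hand": -1, "delta_pos": [0.0006, -0.0019, 0.001], "angular": [0, 0, 0]},
    {"hand": -1, "delta_pos": [0.0006, -0.0019, 0.001], "angular": [0, 0, 0]},
    {"hand": -1, "delta_pos": [0.0006, -0.0019, 0.001], "angular": [0, 0, 0]},
    {"hand": -1, "delta_pos": [0.0006, -0.0019, 0], "angular": [0, 0, 0]},
    {"hand": -1, "delta_pos": [0, 0, 0], "angular": [0, 0, 0]}
  ]
}}

```text
t: 13.0
tool_pos: [471.4, 278.3, 79.2]
tool_rot: [[-0.283, 0.959, -0.002], [0.959, 0.283, 0.0], [0.001, -0.002, -1.0]]
ft_force: [-3.3, 4.7, -0.0]
width: 0.001
grip_force: 2.1
```

Emit:
{"op": "step_arm", "data": {
  "series": [
    {"hand": -1, "delta_pos": [0.0006, -0.0019, 0], "angular": [0, 0, 0]},
    {"hand": -1, "delta_pos": [0.0006, -0.0019, 0], "angular": [0, 0, 0]},
    {"hand": -1, "delta_pos": [0, 0, 0], "angular": [0, 0, 0]}
  ]
}}

```text
t: 13.3
tool_pos: [473.7, 273.8, 79.6]
tool_rot: [[-0.283, 0.959, 0.001], [0.959, 0.283, -0.001], [-0.002, 0.001, -1.0]]
ft_force: [-0.3, 0.4, 0.9]
width: 0.002
grip_force: 0.4
```

Emit:
{"op": "step_arm", "data": {
  "series": [
    {"hand": -1, "delta_pos": [0.0006, -0.0019, 0], "angular": [0, 0, 0]},
    {"hand": -1, "delta_pos": [0.0003, -0.001, 0], "angular": [0, 0, 0]},
    {"hand": -1, "delta_pos": [0, 0, 0], "angular": [0, 0, 0]}
  ]
}}

```text
t: 13.6
tool_pos: [474.5, 271.2, 79.5]
tool_rot: [[-0.282, 0.959, 0.001], [0.959, 0.282, -0.0], [-0.0, 0.001, -1.0]]
ft_force: [-0.2, 1.3, 0.7]
width: 0.002
grip_force: 0.5
```

Emit:
{"op": "step_arm", "data": {
  "series": [
    {"hand": -1, "delta_pos": [0.0005, -0.0015, 0], "angular": [0, 0, 0]},
    {"hand": -1, "delta_pos": [0.0003, -0.001, 0], "angular": [0, 0, 0]},
    {"hand": -1, "delta_pos": [0, 0, 0], "angular": [0, 0, 0]}
  ]
}}

```text
t: 13.9
tool_pos: [475.1, 269.2, 79.6]
tool_rot: [[-0.283, 0.959, 0.0], [0.959, 0.283, 0.001], [0.0, 0.001, -1.0]]
ft_force: [-0.2, 2.4, 2.6]
width: -0.002
grip_force: 1.3
```

Emit:
{"op": "step_arm", "data": {
  "series": [
    {"hand": -1, "delta_pos": [0.0004, -0.0014, 0], "angular": [0, 0, 0]},
    {"hand": -1, "delta_pos": [0.0003, -0.001, 0], "angular": [0, 0, 0]},
    {"hand": -1, "delta_pos": [0, 0, 0], "angular": [0, 0, 0]}
  ]
}}

```text
t: 14.2
tool_pos: [475.6, 267.6, 79.7]
tool_rot: [[-0.282, 0.959, 0.0], [0.959, 0.282, 0.003], [0.002, 0.001, -1.0]]
ft_force: [-1.5, 6.1, 2.2]
width: -0.002
grip_force: 3.1
```

Emit:
{"op": "step_arm", "data": {
  "series": [
    {"hand": -1, "delta_pos": [0.0004, -0.0014, 0], "angular": [0, 0, 0]},
    {"hand": -1, "delta_pos": [0.0003, -0.001, 0], "angular": [0, 0, 0]},
    {"hand": -1, "delta_pos": [0, 0, 0], "angular": [0, 0, 0]}
  ]
}}

```text
t: 14.5
tool_pos: [475.7, 267.1, 79.8]
tool_rot: [[-0.281, 0.96, -0.001], [0.96, 0.281, 0.007], [0.007, 0.001, -1.0]]
ft_force: [-3.0, 12.8, 2.1]
width: 0.001
grip_force: 6.4
```

Run:
```python
from h import *
p,d,i=grab('side');q,e,_=grab('top')
save('near5',np.hstack([cv2.resize(p[80:170,180:270],None,fx=4.4,fy=4.4),cv2.resize(q[170:260,95:185],None,fx=4.4,fy=4.4)]))
s=robot.state();print(s['t'],s['tool_pos'],s['ft_force'])
```

```text
14.6 [475.71731007 267.08460128  79.78027104] [-2.5392712  12.84104025  2.18965443]
```

View pics/near5.png

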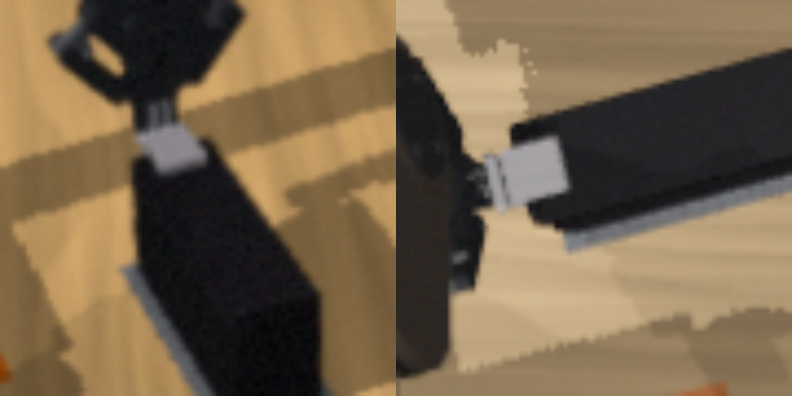

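The clip's head (side crop (175,150), top crop (535,172)) lies flat over the lid, and the push ends on a hard stop. I back off to see whether it holds.

Emit:
{"op": "step_arm", "data": {
  "series": [
    {"hand": -1, "delta_pos": [-0.0015, 0.005, 0], "angular": [0, 0, 0]},
    {"hand": -1, "delta_pos": [-0.003, 0.01, 0], "angular": [0, 0, 0]},
    {"hand": -1, "delta_pos": [-0.01, 0.034, 0], "angular": [0, 0, 0]},
    {"hand": -1, "delta_pos": [-0.012, 0.04, 0], "angular": [0, 0, 0]},
    {"hand": -1, "delta_pos": [-0.012, 0.04, 0.02], "angular": [0, 0, 0]},
    {"hand": -1, "delta_pos": [0, 0, 0.03], "angular": [0, 0, 0]},
    {"hand": -1, "delta_pos": [0, 0, 0], "angular": [0, 0, 0]},
    {"hand": -1, "delta_pos": [0, 0, 0], "angular": [0, 0, 0]}
  ]
}}

```text
t: 15.4
tool_pos: [437.9, 393.1, 129.4]
tool_rot: [[-0.283, 0.959, 0.001], [0.959, 0.283, -0.001], [-0.001, 0.001, -1.0]]
ft_force: [-0.3, 0.0, 1.0]
width: 0.001
grip_force: 0.0
```

Run:
```python
from h import *
p,d,i=grab('side');q,e,_=grab('top')
np.savez('side4.npz',p=p,d=d);np.savez('top4.npz',p=q,d=e)
save('near6',np.hstack([cv2.resize(p[80:170,180:270],None,fx=4.4,fy=4.4),cv2.resize(q[170:260,95:185],None,fx=4.4,fy=4.4)]))
u=np.array([-.282,.959]);
for n,pp,dd,roi in(('side',p,d,(195,95,240,130)),('top',q,e,(100,190,145,225))):
    x0,y0,x1,y1=roi;g,h=np.meshgrid(np.arange(x0,x1),np.arange(y0,y1));uv=np.c_[g.ravel(),h.ravel()]
    P=cloud(robot.camera_info(n),dd,uv);c=pp[uv[:,1],uv[:,0]];S=(P[:,:2]-[505.9,162])@u
    k=(c.min(1)>90)&(np.ptp(c.astype(int),axis=1)<30)&(P[:,2]>80)
    print(n,k.sum(),'s',np.percentile(S[k],[2,50,98]).round(1),'z',np.percentile(P[k,2],[2,25,50,75,98]).round(1))
s=robot.state();print(s['t'],s['tool_pos'])
```

```text
side 96 s [ 63.4  82.2 101.2] z [ 91.8 100.5 101.6 102.5 104.6]
top 225 s [ 62.5  82.  102.3] z [ 92.2  99.3 101.  102.4 104.9]
15.5 [437.15535812 391.98190722 127.64591254]
```

View pics/near6.png

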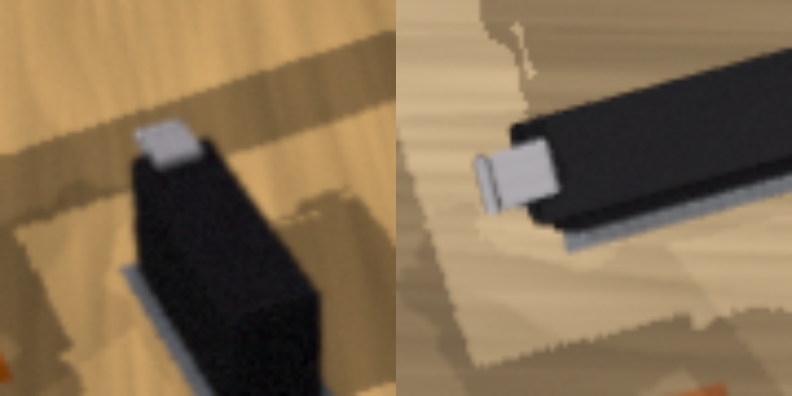

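The clip stays shut on its own: its head is level at z about 101 mm over the lid, as specified, with the tier home. I hand the job in.

```bash
python3 -c "
from plant import robot
print(robot.finish_job())"
```

```text
the job is handed in; nothing more can be done
None
```

The matching black tier sits fully home on the lower tier and the clip stays shut over its lid by itself; I handed the job in at about 15.5 s, and the hand-in call returned no verdict.

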